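Fit the pinch-tab dust cap on the upright lens

TASK

Put the dust cap on the upright camera lens: pinch its two orange side tabs together, lift it, and with the tabs still pinched press it down gently against the springy seal until it is fully home, then let the tabs go so that both spring out under the lens rim and hold it there, level. Feel for the rim, whose height is not known exactly, do not lean hard on the lens, and leave the dish, the jar and the marker alone.

Things in the scene. Friction and masses are not known exactly. Their poses are not given: they have to be found in the camera images.
- lens_cap: Black round dust cap, loose, about 65 g, lying plug down. Origin: centre of the plug's underside; z up. Plug (z 0 to 14 mm) 49.6 mm in diameter, tapered to 44.6 mm over its lowest 3 mm; flange (z 14 to 17 mm) 62 mm in diameter. Two orange tabs stand on it (z 17.5 to 33 mm, 18 mm wide in x), one at +y, one at -y; outer faces 44 mm apart when free, 35 mm when pinched. Fits at any yaw.
- cap_flange (a point): Centre of the cap's flange top, 17 mm above its underside. Fingertips that pinch the tabs may rest on the flange beside them and press the cap down there; the cap can be lifted and carried by the pinched tabs.
- cap_tab_a (a joint): Travel of the +y tab toward the cap's middle, m: 0 free, 0.0045 fully pinched; spring 3.5 N at the start, 6.7 N at the end. Its orange square tooth (12 mm wide, z 0.4 to 4 mm) reaches 28.5 mm from the cap's axis when free, 24 mm when pinched. Square teeth do not snap past the rim by pushing.
- cap_tab_b (a joint): The same for the -y tab and its tooth.
- lens_stand: Camera lens standing upright, front up, in a fixed aluminium stand (base 92 mm in diameter). Origin: centre of the base's underside, on the lens axis; z up. Front barrel 68 mm in outer diameter, with a flat rim round a bore of 52 mm. The barrel stands stiffly at an extension that is not measured: the rim is 86 to 110 mm above the origin. Glass and seal stand at most 20 N.
- lens_axis (a point): Lens axis 86 mm above the foot (lowest possible rim). Rim lip 8 mm thick, below it a groove 60 mm wide, 13 mm high, for the teeth. Springy grey seal ring in the bore (42 mm wide), top 10 mm below the rim: meets the plug with the flange 4 mm above the rim, yields at 3 N plus 1.5 N per mm; teeth clear the lip at 6 N, flange lands on the rim at 9 N. On release it lifts the cap 2 mm.
- petri_dish: Clear round petri dish, 58 mm in diameter, 13 mm high, loose; origin in the centre of its underside. To be left alone.
- sample_jar: White sample jar with a white lid, 55 mm in diameter, 80 mm high, loose; origin in the centre of its underside. To be left alone.
- red_marker: Red felt marker lying on the worktop, 130 mm long in its y, 15 mm thick, loose; origin in the centre of its underside. To be left alone.

How it is judged:
By the outcome, as a careful person would: the job done as asked, in the order asked, and still so for the second after the job is handed in, with the robot touching nothing.
It also fails if it takes over 46 s, if anything falls off the work surface, if the arm or the gripper's body presses on something with over 40 N, if the wrist force passes 120 N, or if a joint passes its speed limit or range.

ROBOT

A 6-joint arm with a two-finger parallel gripper is mounted at the origin on a cart in front of the work surface, level with it; the furniture and walls round the work are solid. World frame = base frame: x ahead of the robot, y to its left, z up, the work surface at z = 0. Lengths are in m, angles in rad, forces in N, time in s.
With the tool pointing down it reaches from about 0.3 to 0.875 m from the base axis. Payload 6.4 kg.
Tool frame: the origin (TCP) lies between the finger pads; the fingertips stand 19 mm ahead of it and the grasp point (between the pads) is the TCP (ctrl.tips_ahead is the z of the fingertips in the tool frame, in m); z points along the fingers, y is the line along which they close (so a half turn about z gives the same grasp; the last joint's range is limited). The gripper opens to 85 mm and grips with 20 to 120 N. Pads are 22 mm wide; open, the fingers measure 114 mm over their backs; the gripper's body (76 mm by 85 mm) begins 54 mm behind the grasp point. The pads swing forward as they close: fully open they stand 13 mm farther back than shut.
Start: joints at [0.954, 0.181, 1.607, -0, 1.354, -0.206], TCP at [0.23, 0.527, 0.217] pointing down, gripper open.
Joint ranges: [-2.99, 2.99], [-0.89, 2.07], [0.3, 2.58], [-1.14, 4.28], [0, 2.63], [-3.12, 3.12]. Speed limits (rad/s): [2.57, 2.57, 3.01, 3.14, 3.14, 3.14].

INTERFACE

Orientations are given as a unit quaternion [w, x, y, z].
In Python, from bench import readout, vision, ctrl gives the robot as it stands.
- The arm moves only by the tool play_rows, never from a script. Its arguments are lists of equal length, an entry for each row: "xyz": the shift along the tool's x, y, z in mm, a list of three; "rot": the turn, a rotation vector about the tool's x, y, z in rad, a list of three; "grip": the opening, from 0 (shut) to 1 (fully open). In form: {"xyz": [[x, y, z], ...], "rot": [[rx, ry, rz], ...], "grip": [grip, ...]}. A call has exactly 10 rows; each row is the pose to reach, as a shift and turn from the pose commanded when the call began, along the tool's axes at that moment; what a row does not reach only later rows make up. A row lasts 1/8 s, in which the tool goes at most 62.5 mm and 10.7 degrees, less where a joint would pass 70% of its speed; a pose out of reach is approached as far as the arm can. A call with a gripper value outside its range is refused whole. The fingers move at their own pace and stop on an object; the grip force is fixed at half the most. Time passes only in rows, so rows that repeat a pose let the fingers close, or fill a call up. It gives the time, the measured TCP pose, the force, the opening and the grip force at its end, in the units of the state.
- readout.get_obs(): the state, without advancing time (a new reading comes with each control period).
- vision.camera(name): name is "scene" or "side" or "wrist"; returns a dict with "color" (420x560x3 uint8, red, green, blue), "depth" (420x560 float32, m along the optical axis (not along the pixel's ray), 0 where there is no reading), "camera_matrix" (3x3 intrinsics, pixels), "k1" (the pictures are not rectified: a ray, as slopes to the right and down, at radius r is drawn at 1 + k1 r^2 times it, then the intrinsics apply), "extrinsics" (4x4, takes a point from camera to world coordinates); the wrist camera has in their place "hand_eye" (4x4, takes a point from camera to tool coordinates, whose origin is the TCP and whose axes are the flange's). Camera axes: x right, y down, z forward; pixel columns grow to the right and rows downward; lengths in m; the calibration is good to about 2 mm. A picture is of the moment at which its call begins: read the wrist's pose just before it.
- ctrl.hand_in(): hands the job in; it is judged then, once.
The state is a dict: "time_s": time; "q": joint angles; "dq": joint speeds; "joint_efforts": joint torques, N m; "eef_pos": TCP position; "eef_rot": TCP orientation; "wrist_force": force on the tool from outside, world axes, zero at the start; "torque": the same for the moment, N m; "opening": opening from 0.0 (shut) to 1.0 (fully open); "grasp_force": force on a finger pad.
Only numpy, scipy, OpenCV 4.12 (cv2) and the standard library are available. Lean on these libraries where they do the work, as an engineer would, in place of code of your own. Each camera call takes 0.05 s, during which the arm holds its last target. There are 200 camera calls.

## Working session

There is one attempt and no reset: what is moved stays moved. The work goes in short steps, Python scripts to look and compute and a tool call to move; the robot and the scene stay as the last step left them, time stands still between calls to the robot, and variables do not carry over. Pictures are saved under pics/ and viewed, at most 10 in all, crops included, and the job is handed in when it is done.

Besides the shell and the picture viewer there is one more tool, called after "Call:" as a command line: name --argument value ..., lists and objects as JSON in quotes. play_rows: Moves the arm, as the interface text tells. Its arguments: {"type":"object","properties":{"xyz":{"type":"array","items":{"type":"array","items":{"type":"number"}}},"rot":{"type":"array","items":{"type":"array","items":{"type":"number"}}},"grip":{"type":"array","items":{"type":"number"}}},"required":["xyz","rot","grip"]}

```bash
mkdir -p pics
cat > h.py <<'E'
import numpy as np, cv2
from scipy.spatial.transform import Rotation as R
from bench import readout, vision, ctrl
def pose():
    o=readout.get_obs(); w,x,y,z=o['eef_rot']
    T=np.eye(4); T[:3,:3]=R.from_quat([x,y,z,w]).as_matrix(); T[:3,3]=o['eef_pos']; return T,o
def shot(n):
    T,o=pose(); c=vision.camera(n)
    c['T']=c['extrinsics'] if 'extrinsics' in c else T@c['hand_eye']
    return c
def rays(c,uv):
    K=c['camera_matrix']; uv=np.atleast_2d(uv).astype(float)
    d=np.array([c['k1'],0,0,0,0],float)
    p=cv2.undistortPoints(uv.reshape(-1,1,2),K,d).reshape(-1,2)
    return np.c_[p,np.ones(len(p))]
def onplane(c,uv,z):
    r=rays(c,uv)@c['T'][:3,:3].T; o=c['T'][:3,3]
    return o+r*((z-o[2])/r[:,2])[:,None]
def cloud(c):
    h,w=c['depth'].shape; v,u=np.mgrid[:h,:w]
    r=rays(c,np.c_[u.ravel(),v.ravel()])*c['depth'].reshape(-1,1)
    P=r@c['T'][:3,:3].T+c['T'][:3,3]
    P[c['depth'].ravel()==0]=np.nan
    return P.reshape(h,w,3)
E
python3 - <<'E'
from h import *
np.set_printoptions(precision=4,suppress=True)
T,o=pose(); print(o); print(T)
for n in ['scene','side','wrist']:
    c=shot(n); cv2.imwrite(f'pics/{n}0.png',c['color'][:,:,::-1]); print(n,c['T'],c['k1'],c['camera_matrix'][0])
a=np.hstack([cv2.imread(f'pics/{n}0.png') for n in ['scene','side']])
cv2.imwrite('pics/both0.png',cv2.resize(a,(800,300),interpolation=cv2.INTER_AREA))
E
```

```text
{'time_s': 0.0, 'q': array([ 0.9537,  0.1815,  1.608 , -0.    ,  1.3538, -0.2063]), 'dq': array([-0.0005,  0.0005,  0.0009, -0.0001, -0.0015,  0.0014]), 'joint_efforts': array([ -0.0001, -44.489 , -35.133 ,  -0.0004,   0.0092,  -0.    ]), 'eef_pos': array([0.2293, 0.5267, 0.2165]), 'eef_rot': array([-0.0003,  0.2039,  0.979 , -0.0008]), 'wrist_force': array([-0.9085, -0.2082, -0.1491]), 'torque': array([ 0.0137, -0.004 ,  0.0097]), 'grasp_force': 0.0, 'opening': 1.0009979815168037}
[[-0.9168  0.3993 -0.001   0.2293]
 [ 0.3993  0.9168 -0.0014  0.5267]
 [ 0.0004 -0.0017 -1.      0.2165]
 [ 0.      0.      0.      1.    ]]
scene [[ 0.5227 -0.6162  0.5892 -0.0031]
 [-0.8525 -0.3705  0.3688 -0.1981]
 [-0.009  -0.695  -0.7189  0.7084]
 [ 0.      0.      0.      1.    ]] -0.10112174269484644 [439.5455   0.     283.8469]
side [[-0.7528 -0.5529  0.3573  0.208 ]
 [-0.6582  0.6242 -0.4208  0.4954]
 [ 0.0096 -0.552  -0.8338  0.7919]
 [ 0.      0.      0.      1.    ]] -0.05295078401378753 [446.5185   0.     289.6387]
wrist [[ 0.3994  0.8824  0.2488  0.1662]
 [ 0.9168 -0.3839 -0.1101  0.555 ]
 [-0.0017  0.2721 -0.9623  0.372 ]
 [ 0.      0.      0.      1.    ]] -0.011417172147744849 [359.6212   0.     284.7724]
```

View pics/scene0.png

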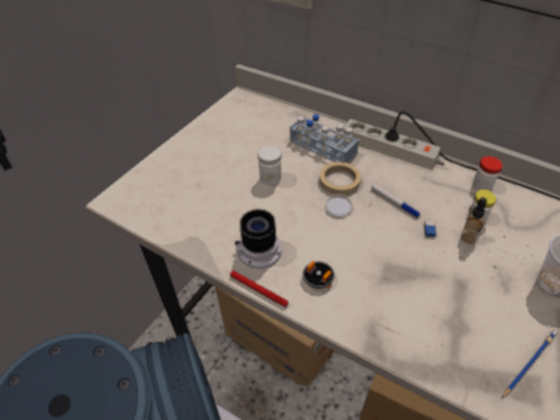

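View pics/side0.png

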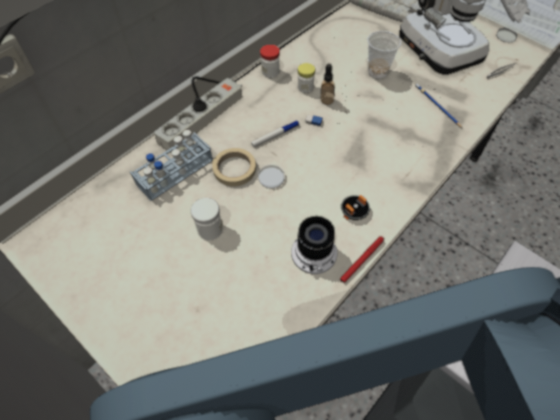

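The scene view shows the lens at about (258,228) and the cap at (319,275), with its orange tabs at (311,267) and (327,274). In the side view the lens is at (316,235), the cap at (356,207) and the marker at (362,258).

```bash
cat > m.py <<'E'
from h import *
np.set_printoptions(precision=4,suppress=True)
for n,cap,lens in [('scene',(319,275),(258,225)),('side',(356,207),(316,235))]:
    c=shot(n); P=cloud(c); hsv=cv2.cvtColor(c['color'],cv2.COLOR_RGB2HSV)
    v,u=np.mgrid[:420,:560]
    near=(abs(u-cap[0])<24)&(abs(v-cap[1])<24)
    m=(near&(hsv[...,0]>3)&(hsv[...,0]<18)&(hsv[...,1]>170)&(hsv[...,2]>100)).astype(np.uint8)
    k,l,s,ce=cv2.connectedComponentsWithStats(m)
    for i in range(1,k):
        if s[i,4]>8:
            Q=P[l==i]; print(n,'tab',ce[i],s[i,4],onplane(c,ce[i],.030),'zmax',np.nanpercentile(Q[:,2],[5,50,95]),np.nanmedian(Q[Q[:,2]>.027],0))
    blk=(near&(hsv[...,2]<70)).astype(np.uint8)|m
    k,l,s,ce=cv2.connectedComponentsWithStats(blk); i=1+s[1:,4].argmax()
    print('cap blob',ce[i],s[i],onplane(c,ce[i],.014))
    # lens cloud
    Q=P[(abs(u-lens[0])<45)&(abs(v-lens[1])<45)]; Q=Q[np.isfinite(Q[:,0])]
    print('lens z pct',np.percentile(Q[:,2],[50,90,95,99]))
    top=Q[Q[:,2]>.075]; h,e=np.histogram(top[:,2],np.arange(.075,.14,.002)); print(dict(zip((e[:-1]*1000).round(),h)))
    t=Q[(Q[:,2]>.08)]; print('top bbox',np.percentile(t,[1,50,99],axis=0))
E
python3 m.py
```

```text
scene tab [310.5    265.4667] 30 [[0.4447 0.0243 0.03  ]] zmax [0.0234 0.0313 0.0344] [0.4436 0.0243 0.0328]
scene tab [326.4359 274.3846] 39 [[ 0.4421 -0.0113  0.03  ]] zmax [0.0174 0.0321 0.0357] [ 0.4396 -0.0118  0.0324]
cap blob [318.0318 275.2056] [304 262  29  27 535] [[0.4426 0.006  0.014 ]]
lens z pct [0.0011 0.0729 0.0845 0.0894]
{np.float64(75.0): np.int64(43), np.float64(77.0): np.int64(96), np.float64(79.0): np.int64(79), np.float64(81.0): np.int64(33), np.float64(83.0): np.int64(57), np.float64(85.0): np.int64(54), np.float64(87.0): np.int64(189), np.float64(89.0): np.int64(129), np.float64(91.0): np.int64(10), np.float64(93.0): np.int64(0), np.float64(95.0): np.int64(0), np.float64(97.0): np.int64(0), np.float64(99.0): np.int64(0), np.float64(101.0): np.int64(0), np.float64(103.0): np.int64(0), np.float64(105.0): np.int64(0), np.float64(107.0): np.int64(0), np.float64(109.0): np.int64(0), np.float64(111.0): np.int64(0), np.float64(113.0): np.int64(0), np.float64(115.0): np.int64(0), np.float64(117.0): np.int64(0), np.float64(119.0): np.int64(0), np.float64(121.0): np.in
[... 1079 characters left out ...]
.int64(0), np.float64(101.0): np.int64(0), np.float64(103.0): np.int64(0), np.float64(105.0): np.int64(0), np.float64(107.0): np.int64(0), np.float64(109.0): np.int64(0), np.float64(111.0): np.int64(0), np.float64(113.0): np.int64(0), np.float64(115.0): np.int64(0), np.float64(117.0): np.int64(0), np.float64(119.0): np.int64(0), np.float64(121.0): np.int64(0), np.float64(123.0): np.int64(0), np.float64(125.0): np.int64(0), np.float64(127.0): np.int64(0), np.float64(129.0): np.int64(0), np.float64(131.0): np.int64(0), np.float64(133.0): np.int64(0), np.float64(135.0): np.int64(0), np.float64(137.0): np.int64(0)}
top bbox [[0.4085 0.1114 0.0801]
 [0.441  0.1469 0.0875]
 [0.4746 0.1772 0.0904]]
```

View pics/wrist0.png

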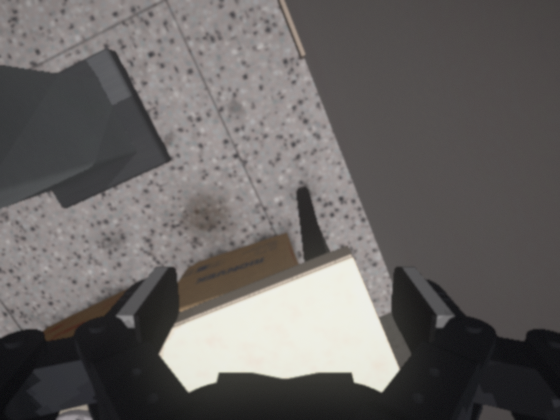

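Call:
play_rows --xyz '[[-30, -28, 0], [-75, -70, 0], [-120, -113, 0], [-165, -155, 0], [-210, -198, 0], [-255, -240, 0], [-300, -282, 0], [-345, -325, 0], [-380, -358, 0], [-393, -370, 0]]' --rot '[[0, 0, -0.02], [0, 0, -0.05], [0, 0, -0.08], [0, 0, -0.11], [0, 0, -0.14], [0, 0, -0.17], [0, 0, -0.2], [0, 0, -0.22], [0, 0, -0.24], [0, 0, -0.25]]' --grip '[1, 1, 1, 1, 1, 1, 1, 1, 1, 1]'

```text
time_s: 1.5
eef_pos: [0.4429, 0.0284, 0.2175]
eef_rot: [0.0, 0.082, 0.997, -0.0]
wrist_force: [-0.6, 0.6, 0.3]
opening: 1.0
grasp_force: 0.0
```

Run:
```python
from h import *
np.set_printoptions(precision=4,suppress=True)
c=shot('wrist'); cv2.imwrite('pics/wrist1.png',c['color'][:,:,::-1]); T,o=pose(); print(o['time_s'],o['eef_pos'],o['dq'],o['wrist_force']); print(T)
```

```text
1.55 [0.4434 0.0276 0.2175] [ 0.0588 -0.0201  0.0201  0.014   0.0114  0.0786] [ 0.4633 -0.7133 -0.7501]
[[-0.9867  0.1628  0.0007  0.4434]
 [ 0.1628  0.9867 -0.0013  0.0276]
 [-0.0009 -0.0012 -1.      0.2175]
 [ 0.      0.      0.      1.    ]]
```

View pics/wrist1.png

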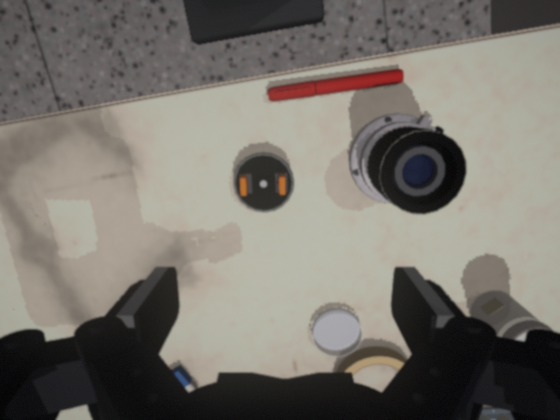

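Wrist view: the cap is at about (263,184) with tabs at (244,186) and (282,186), the lens rim centre is about (417,170), the marker is above and the dish is at (337,330).

```bash
cat > w.py <<'E'
from h import *
from scipy.optimize import least_squares
np.set_printoptions(precision=4,suppress=True)
c=shot('wrist'); T,o=pose(); P=cloud(c); hsv=cv2.cvtColor(c['color'],cv2.COLOR_RGB2HSV)
print('T',T[:3])
v,u=np.mgrid[:420,:560]
def circ(Q):
    f=lambda p:np.hypot(Q[:,0]-p[0],Q[:,1]-p[1])-p[2]
    return least_squares(f,[*Q[:,:2].mean(0),.03],loss='soft_l1',f_scale=.001).x
near=(abs(u-263)<40)&(abs(v-184)<40)
m=(near&(hsv[...,0]>3)&(hsv[...,0]<20)&(hsv[...,1]>150)&(hsv[...,2]>100)).astype(np.uint8)
k,l,s,ce=cv2.connectedComponentsWithStats(m); tabs=[]
for i in range(1,k):
    if s[i,4]>15:
        z=P[l==i][:,2]; g=onplane(c,ce[i],.033)[0]; tabs.append(g); print('tab',ce[i],s[i],g,np.nanpercentile(z,[10,50,90]))
t=np.array(tabs); print('tab mid',t.mean(0),'len',np.linalg.norm(t[0]-t[1]),'dir',(t[1]-t[0])/np.linalg.norm(t[1]-t[0]))
blk=(near&(hsv[...,2]<75)).astype(np.uint8)|m
cn=max(cv2.findContours(blk,cv2.RETR_EXTERNAL,cv2.CHAIN_APPROX_NONE)[0],key=cv2.contourArea)
print('flange',circ(onplane(c,cn.reshape(-1,2),.0165)),cv2.boundingRect(cn))
print('worktop z',np.nanmedian(P[(abs(u-200)<15)&(abs(v-130)<15)][:,2]))
L=(abs(u-417)<60)&(abs(v-170)<55)
Q=P[L]; Q=Q[Q[:,2]>.084]; print('rim z pct',np.percentile(Q[:,2],[5,25,50,75,95]),len(Q))
zr=np.median(Q[:,2])
M=(L&(P[...,2]>zr-.006)).astype(np.uint8); M=cv2.morphologyEx(M,cv2.MORPH_CLOSE,np.ones((3,3),np.uint8))
cs,hi=cv2.findContours(M,cv2.RETR_CCOMP,cv2.CHAIN_APPROX_NONE)
for q,h in zip(cs,hi[0]):
    if len(q)>40: print('rim contour',len(q),'hole' if h[3]>=0 else 'outer',circ(onplane(c,q.reshape(-1,2),zr)))
cv2.imwrite('pics/crop1.png',cv2.resize(np.hstack([c['color'][110:235,205:495,::-1]]),None,fx=2.7,fy=2.7,interpolation=cv2.INTER_CUBIC))
E
python3 w.py
```

```text
T [[-0.9866  0.1633 -0.      0.4427]
 [ 0.1633  0.9866 -0.0003  0.0293]
 [-0.     -0.0003 -1.      0.2173]]
tab [282.5086 184.6379] [280 175   7  20 116] [0.446  0.0252 0.033 ] [0.0308 0.032  0.0328]
tab [243.7016 185.25  ] [240 176   8  19 124] [ 0.4405 -0.0118  0.033 ] [0.0285 0.0318 0.0326]
tab mid [0.4432 0.0067 0.033 ] len 0.03743315859598759 dir [-0.1468 -0.9892  0.    ]
flange [0.4437 0.007  0.0272] (237, 155, 55, 54)
worktop z -0.0010561548203821824
rim z pct [0.0856 0.0868 0.0873 0.0878 0.0885] 2525
rim contour 245 outer [0.4434 0.1412 0.0341]
rim contour 180 hole [0.443  0.1406 0.0252]
```

View pics/crop1.png

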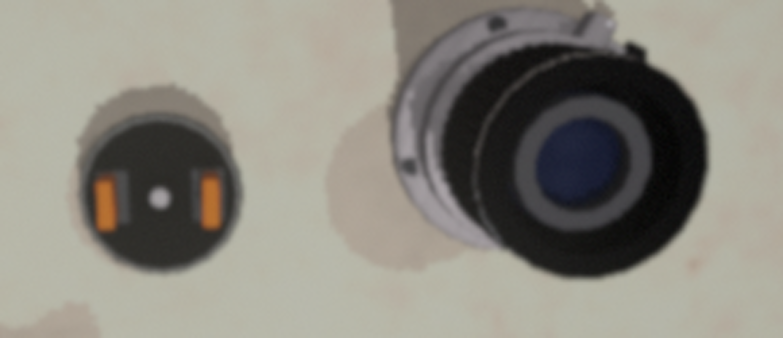

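Call:
play_rows --xyz '[[-2, -11, 10], [-4, -22, 30], [-4, -22, 50], [-4, -22, 70], [-4, -22, 90], [-4, -22, 100], [-4, -22, 100], [-4, -22, 100], [-4, -22, 100], [-4, -22, 100]]' --rot '[[0, 0, -0.01], [0, 0, -0.01], [0, 0, -0.01], [0, 0, -0.01], [0, 0, -0.01], [0, 0, -0.01], [0, 0, -0.01], [0, 0, -0.01], [0, 0, -0.01], [0, 0, -0.01]]' --grip '[0.65, 0.65, 0.65, 0.65, 0.65, 0.65, 0.65, 0.65, 0.65, 0.65]'

```text
time_s: 2.85
eef_pos: [0.443, 0.0086, 0.1179]
eef_rot: [0.001, 0.075, 0.997, -0.0]
wrist_force: [0.2, 0.3, 0.6]
opening: 0.65
grasp_force: 0.0
```

Run:
```python
from h import *
np.set_printoptions(precision=4,suppress=True)
print([a for a in dir(ctrl) if a[0]!='_'], ctrl.tips_ahead)
c=shot('wrist'); cv2.imwrite('pics/wrist2.png',c['color'][:,:,::-1]); T,o=pose(); print(o['time_s'],o['eef_pos'],o['opening'],o['wrist_force']); print(T)
uv=np.array([0,0,0.])
hsv=cv2.cvtColor(c['color'],cv2.COLOR_RGB2HSV)
m=((hsv[...,0]>3)&(hsv[...,0]<20)&(hsv[...,1]>150)&(hsv[...,2]>100)).astype(np.uint8)
k,l,s,ce=cv2.connectedComponentsWithStats(m)
for i in range(1,k):
    if s[i,4]>40:
        g=onplane(c,ce[i],.033)[0]; print(ce[i],s[i],g,'tool',(np.linalg.inv(T)@[*g,1])[:3])
```

```text
['MotionError', 'hand_in', 'tips_ahead'] 0.019
2.9 [0.4429 0.0086 0.1178] 0.65330561063168 [-0.882  -0.568   0.4369]
[[-0.9887  0.1502  0.0008  0.4429]
 [ 0.1502  0.9887 -0.0002  0.0086]
 [-0.0009 -0.0001 -1.      0.1178]
 [ 0.      0.      0.      1.    ]]
[254.5    211.0656] [250 198  10  27 244] [ 0.4404 -0.0119  0.033 ] tool [-0.0006 -0.0206  0.0848]
[308.2954 210.519 ] [304 198  10  26 237] [0.4456 0.0251 0.033 ] tool [-0.0002  0.0168  0.0848]
```

View pics/wrist2.png

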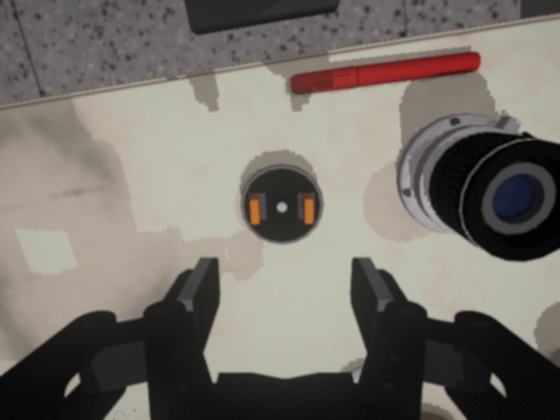

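```bash
cat > tip.py <<'E'
from h import *
np.set_printoptions(precision=4,suppress=True)
c=shot('wrist'); T,o=pose(); P=cloud(c); Q=(P-T[:3,3])@T[:3,:3]
print(o['opening'],o['eef_pos'])
for s in (-1,1):
    m=(abs(Q[...,0])<.02)&(s*Q[...,1]>.005)&(s*Q[...,1]<.06)&(Q[...,2]<.04)&(Q[...,2]>-.05)
    q=Q[m]; print(s,len(q),'z max pct',np.percentile(q[:,2],[90,97,99,100]),'inner y',np.percentile(s*q[:,1],[0,1,5]), 'x', np.percentile(q[:,0],[1,99]))
E
python3 tip.py
```

```text
0.6493135843383109 [0.4428 0.0086 0.1177]
-1 2028 z max pct [-0.0239 -0.02   -0.0182 -0.0165] inner y [0.0271 0.0272 0.0273] x [-0.0107  0.0112]
1 2031 z max pct [-0.0239 -0.0199 -0.0179 -0.0165] inner y [0.0277 0.0278 0.0279] x [-0.0106  0.0112]
```

Run:
```python
from h import *
np.set_printoptions(precision=4,suppress=True)
c=shot('wrist'); T,o=pose(); P=cloud(c); Q=(P-T[:3,3])@T[:3,:3]
print(c['hand_eye'])
for col in (195,208,215):
  for r in range(250,345,8): print(col,r,c['depth'][r,col],Q[r,col])
```

```text
[[-0.0001 -0.9622 -0.2724  0.069 ]
 [ 1.     -0.0001 -0.      0.0004]
 [-0.     -0.2724  0.9622 -0.1554]
 [ 0.      0.      0.      1.    ]]
195 250 0.2954273 [-0.044  -0.0734  0.1196]
195 258 0.2964767 [-0.0507 -0.0737  0.1188]
195 266 0.13835941 [ 0.0101 -0.0342 -0.0283]
195 274 0.13002564 [ 0.0109 -0.0321 -0.0368]
195 282 0.125046 [ 0.0104 -0.0308 -0.0421]
195 290 0.11778009 [ 0.0113 -0.029  -0.0494]
195 298 0.11402771 [ 0.0107 -0.0281 -0.0534]
195 306 0.11379024 [ 0.0084 -0.028  -0.0543]
195 314 0.11370285 [ 0.006  -0.028  -0.0551]
195 322 0.11444658 [ 0.0031 -0.0282 -0.0551]
195 330 0.086436875 [ 0.0174 -0.0212 -0.0802]
195 338 0.084256455 [ 0.0168 -0.0207 -0.0826]
208 250 0.2945313 [-0.0436 -0.0625  0.1188]
208 258 0.14480324 [ 0.0105 -0.0305 -0.0215]
208 266 0.13710392 [ 0.0107 -0.0289 -0.0295]
208 274 0.13112842 [ 0.0104 -0.0276 -0.0357]
208 282 0.12992734 [ 0.0081 -0.0273 -0.0376]
208 290 0.13056351 [ 0.0051 -0.0275 -0.0378]
208 298 0.13207759 [ 0.0015 -0.0278 -0.0373]
208 306 0.13054709 [-0.0005 -0.0275 -0.0394]
208 314 0.13055485 [-0.0034 -0.0275 -0.0402]
208 322 0.13155867 [-0.0067 -0.0277 -0.0401]
208 330 0.13011198 [-0.0087 -0.0274 -0.0422]
208 338 0.3178313 [-0.1275 -0.0676  0.1192]
215 250 0.29406366 [-0.0434 -0.0567  0.1184]
215 258 0.14380617 [ 0.0109 -0.0275 -0.0224]
215 266 0.14426325 [ 0.0076 -0.0276 -0.0229]
215 274 0.14389226 [ 0.0047 -0.0275 -0.0241]
215 282 0.143282 [ 0.0019 -0.0274 -0.0255]
215 290 0.1438591 [-0.0015 -0.0275 -0.0259]
215 298 0.14267729 [-0.0039 -0.0273 -0.0278]
215 306 0.14189 [-0.0066 -0.0271 -0.0294]
215 314 0.14270969 [-0.0101 -0.0273 -0.0295]
215 322 0.3125719 [-0.1108 -0.0603  0.1185]
215 330 0.31646538 [-0.1199 -0.0611  0.12  ]
215 338 0.3175018 [-0.1273 -0.0613  0.1189]
```

Run:
```python
from h import *
a=[]
for n in ('scene','side'):
    c=shot(n); T,o=pose(); p=np.array([o['eef_pos'],o['eef_pos']-[0,0,.0175],o['eef_pos']+[0,0,-.019]])
    q=(p-c['T'][:3,3])@c['T'][:3,:3]; s=q[:,:2]/q[:,2:]; s=s*(1+c['k1']*(s**2).sum(1,keepdims=True)); K=c['camera_matrix']; uv=s@K[:2,:2].T+K[:2,2]
    print(n,uv.round(1).tolist())
    x,y=uv[0].astype(int); i=c['color'][max(y-80,0):y+80,max(x-65,0):x+65,::-1].copy(); a.append(cv2.resize(i,(390,480),interpolation=cv2.INTER_CUBIC)); print(x,y)
cv2.imwrite('pics/sc3.png',np.hstack(a))
```

```text
scene [[319.6, 240.1], [319.1, 246.4], [319.0, 246.9]]
319 240
side [[361.6, 177.2], [360.3, 182.7], [360.2, 183.2]]
361 177
```

View pics/sc3.png

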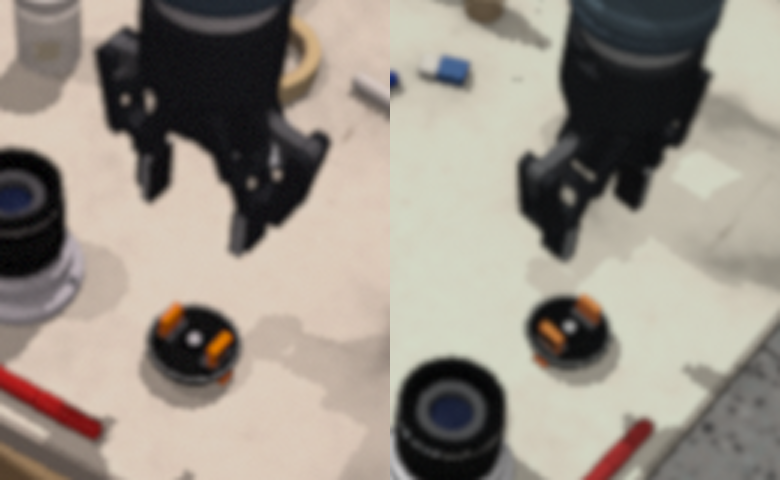

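The picture shows the fingertips about 15 mm above where the TCP should project, in both fixed views as well as in the wrist depth. That contradicts the stated 19 mm ahead, so I'll go down carefully and measure again at the pinch opening.

Call:
play_rows --xyz '[[0, -2, 10], [0, -2, 25], [0, -2, 40], [0, -2, 40], [0, -2, 40], [0, -2, 40], [0, -2, 40], [0, -2, 40], [0, -2, 40], [0, -2, 40]]' --rot '[[0, 0, 0], [0, 0, 0], [0, 0, 0], [0, 0, 0], [0, 0, 0], [0, 0, 0], [0, 0, 0], [0, 0, 0], [0, 0, 0], [0, 0, 0]]' --grip '[0.41, 0.41, 0.41, 0.41, 0.41, 0.41, 0.41, 0.41, 0.41, 0.41]'

```text
time_s: 4.35
eef_pos: [0.4423, 0.0067, 0.0774]
eef_rot: [0.0, 0.075, 0.997, -0.0]
wrist_force: [-0.3, 0.3, 0.1]
opening: 0.41
grasp_force: 0.0
```

```bash
python3 tip.py
python3 - <<'E'
from h import *
np.set_printoptions(precision=4,suppress=True)
# independent check: lowest gripper points in scene/side depth near the tool axis
for n in ('scene','side'):
    c=shot(n); T,o=pose(); P=cloud(c); Q=(P-T[:3,3])@T[:3,:3]
    m=(abs(Q[...,0])<.014)&(abs(Q[...,1])<.04)&(Q[...,2]<.035)&(Q[...,2]>-.04)
    q=Q[m]; print(n,len(q),'tool z',np.percentile(q[:,2],[50,90,97,99]))
c=shot('wrist'); T,o=pose()
hsv=cv2.cvtColor(c['color'],cv2.COLOR_RGB2HSV)
m=((hsv[...,0]>3)&(hsv[...,0]<20)&(hsv[...,1]>150)&(hsv[...,2]>100)).astype(np.uint8)
k,l,s,ce=cv2.connectedComponentsWithStats(m)
for i in range(1,k):
    if s[i,4]>40:
        g=onplane(c,ce[i],.033)[0]; print(ce[i],s[i],'tool',(np.linalg.inv(T)@[*g,1])[:3])
E
```

```text
0.40605163942941547 [0.4423 0.0067 0.0774]
-1 1793 z max pct [-0.0217 -0.0181 -0.0155 -0.0134] inner y [0.017  0.0171 0.0171] x [-0.0104  0.0112]
1 1797 z max pct [-0.0214 -0.018  -0.0156 -0.0125] inner y [0.0176 0.0177 0.0177] x [-0.0104  0.0112]
scene 178 tool z [-0.0297 -0.0197 -0.0172 -0.0152]
side 140 tool z [-0.0285 -0.018  -0.0159 -0.0154]
[252.2745 230.3305] [246 213  13  34 357] tool [-0.0005 -0.0187  0.0444]
[315.9733 229.7982] [311 213  11  33 337] tool [-0.0002  0.0187  0.0444]
```

Call:
play_rows --xyz '[[0, 0, 10], [0, 0, 20], [0, 0, 28], [0, 0, 32], [0, 0, 34], [0, 0, 36], [0, 0, 36], [0, 0, 36], [0, 0, 36], [0, 0, 36]]' --rot '[[0, 0, 0], [0, 0, 0], [0, 0, 0], [0, 0, 0], [0, 0, 0], [0, 0, 0], [0, 0, 0], [0, 0, 0], [0, 0, 0], [0, 0, 0]]' --grip '[0.6, 0.6, 0.6, 0.6, 0.6, 0.6, 0.6, 0.6, 0.6, 0.6]'

```text
time_s: 5.8
eef_pos: [0.4424, 0.0067, 0.0415]
eef_rot: [0.0, 0.075, 0.997, -0.0]
wrist_force: [-0.4, -0.4, 0.7]
opening: 0.601
grasp_force: 0.0
```

```bash
python3 tip.py
python3 - <<'E'
from h import *
a=[]
for n in ('scene','side'):
    c=shot(n); T,o=pose(); p=o['eef_pos'][None]
    q=(p-c['T'][:3,3])@c['T'][:3,:3]; s=q[:,:2]/q[:,2:]; s=s*(1+c['k1']*(s**2).sum(1,keepdims=True)); K=c['camera_matrix']; uv=s@K[:2,:2].T+K[:2,2]
    x,y=uv[0].astype(int); a.append(cv2.resize(c['color'][y-40:y+40,x-33:x+32,::-1],(390,480),interpolation=cv2.INTER_CUBIC))
cv2.imwrite('pics/sc4.png',np.hstack(a)); print(o['wrist_force'],o['time_s'])
E
```

```text
0.596991560108199 [0.4423 0.0067 0.0415]
-1 5010 z max pct [0.026  0.0264 0.0268 0.0285] inner y [0.005  0.0054 0.007 ] x [-0.019   0.0193]
1 4978 z max pct [0.026  0.0264 0.0268 0.0277] inner y [0.0052 0.0054 0.007 ] x [-0.0193  0.0193]
[ 1.02145562 -0.17881632  0.3790376 ] 5.95
```

View pics/sc4.png

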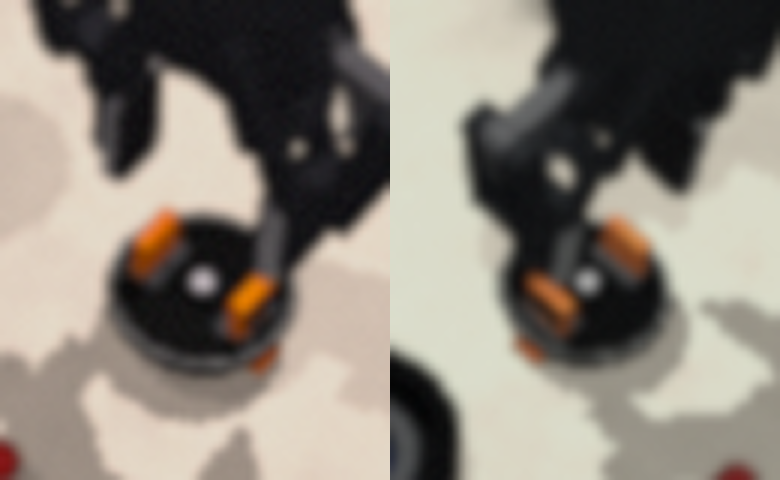

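The fixed views show the fingertips still well above the tabs: left tip at (120,178), tab at (150,240). I'll trust the measured tip height of about 15 mm behind the TCP and go down while watching the force.

Call:
play_rows --xyz '[[0, 0, 6], [0, 0, 12], [0, 0, 18], [0, 0, 22], [0, 0, 25], [0, 0, 28], [0, 0, 30], [0, 0, 32], [0, 0, 33], [0, 0, 33]]' --rot '[[0, 0, 0], [0, 0, 0], [0, 0, 0], [0, 0, 0], [0, 0, 0], [0, 0, 0], [0, 0, 0], [0, 0, 0], [0, 0, 0], [0, 0, 0]]' --grip '[0.6, 0.6, 0.6, 0.6, 0.6, 0.6, 0.6, 0.6, 0.6, 0.6]'

```text
time_s: 7.2
eef_pos: [0.4423, 0.0067, 0.0084]
eef_rot: [-0.0, 0.075, 0.997, 0.0]
wrist_force: [0.7, 0.2, 0.1]
opening: 0.6
grasp_force: 0.0
```

Run:
```python
from h import *
np.set_printoptions(precision=4,suppress=True)
c=shot('wrist'); T,o=pose(); P=cloud(c); Q=(P-T[:3,3])@T[:3,:3]
print(o['time_s'],o['eef_pos'],o['wrist_force'])
# finger inner pad tip: points on the pad plane
for s in (-1,1):
    m=(abs(Q[...,0])<.012)&(s*Q[...,1]>.0235)&(s*Q[...,1]<.0265)&(Q[...,2]<.02)&(Q[...,2]>-.05)
    print(s,m.sum(),np.percentile(Q[m][:,2],[50,97,99]))
hsv=cv2.cvtColor(c['color'],cv2.COLOR_RGB2HSV)
m=((hsv[...,0]>3)&(hsv[...,0]<20)&(hsv[...,1]>150)&(hsv[...,2]>100)).astype(np.uint8)
k,l,s,ce=cv2.connectedComponentsWithStats(m)
for i in range(1,k):
    if s[i,4]>40: print(ce[i],s[i],'tool',(np.linalg.inv(T)@[*onplane(c,ce[i],.033)[0],1])[:3])
a=[c['color'][170:350,185:385,::-1]]
c=shot('scene'); x,y=319,268; a.append(cv2.resize(c['color'][y-30:y+30,x-33:x+33,::-1],(200,180),interpolation=cv2.INTER_CUBIC))
cv2.imwrite('pics/w5.png',cv2.resize(np.hstack(a),(800,360)))
```

```text
7.25 [0.4423 0.0067 0.0084] [-0.7588  0.7636 -0.1971]
-1 1333 [-0.0324 -0.007  -0.0066]
1 1309 [-0.0318 -0.0069 -0.0065]
[238.3138 281.5018] [229 255  19  54 835] tool [ 0.0018 -0.0182 -0.0246]
[329.3892 281.4609] [322 254  17  54 781] tool [ 0.0018  0.0183 -0.0246]
```

View pics/w5.png

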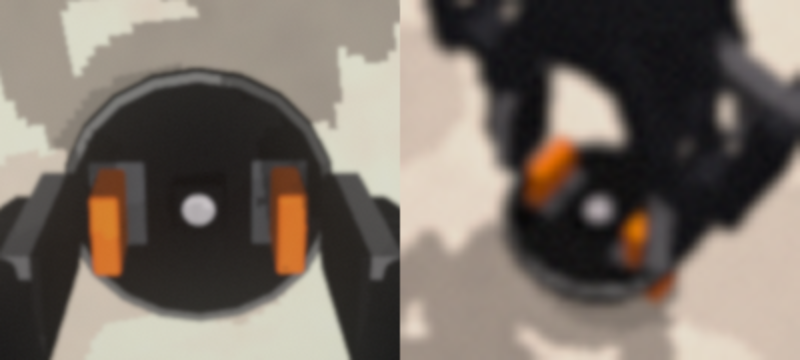

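The tips straddle both orange tabs symmetrically and touch nothing. Next I'll go 2 mm lower and pinch.

Call:
play_rows --xyz '[[0, 0, 1], [0, 0, 2], [0, 0, 2], [0, 0, 2], [0, 0, 2], [0, 0, 2], [0, 0, 2], [0, 0, 2], [0, 0, 2], [0, 0, 2]]' --rot '[[0, 0, 0], [0, 0, 0], [0, 0, 0], [0, 0, 0], [0, 0, 0], [0, 0, 0], [0, 0, 0], [0, 0, 0], [0, 0, 0], [0, 0, 0]]' --grip '[0.6, 0.55, 0.5, 0.45, 0.42, 0.38, 0.34, 0.3, 0.3, 0.3]'

```text
time_s: 8.55
eef_pos: [0.4426, 0.0067, 0.0077]
eef_rot: [0.0, 0.075, 0.997, -0.0]
wrist_force: [-7.6, 0.8, 19.0]
opening: 0.367
grasp_force: 58.1
```

Run:
```python
from h import *
np.set_printoptions(precision=4,suppress=True)
c=shot('wrist'); T,o=pose(); print(o['time_s'],o['eef_pos'],o['wrist_force'],o['torque'],o['opening'])
P=cloud(c); Q=(P-T[:3,3])@T[:3,:3]
hsv=cv2.cvtColor(c['color'],cv2.COLOR_RGB2HSV)
m=((hsv[...,0]>3)&(hsv[...,0]<20)&(hsv[...,1]>150)&(hsv[...,2]>100)).astype(np.uint8)
k,l,s,ce=cv2.connectedComponentsWithStats(m)
for i in range(1,k):
    if s[i,4]>40: print(ce[i],s[i],'tool',(np.linalg.inv(T)@[*onplane(c,ce[i],.033)[0],1])[:3],np.nanmedian(Q[l==i],0))
a=[c['color'][170:350,185:385,::-1]]
c=shot('side'); x,y=356,203; a.append(cv2.resize(c['color'][y-30:y+30,x-33:x+33,::-1],(200,180),interpolation=cv2.INTER_CUBIC))
cv2.imwrite('pics/w6.png',cv2.resize(np.hstack(a),(800,360)))
```

```text
8.6 [0.4426 0.0067 0.0077] [-6.7021  0.3502 19.8289] [0.252  1.1315 0.0266] 0.3632311505794929
[252.0137 282.5884] [245 255  14  54 656] tool [ 0.0016 -0.0127 -0.0253] [ 0.0008 -0.013  -0.0239]
[317.6812 285.4877] [312 260  13  48 527] tool [ 0.0003  0.0136 -0.0253] [-0.0004  0.0137 -0.0241]
```

View pics/w6.png

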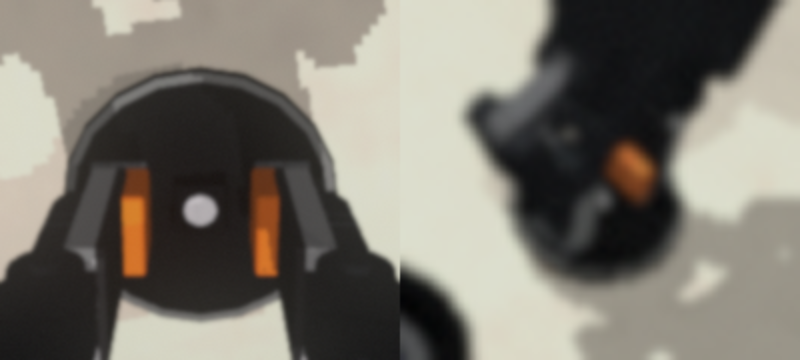

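Both tabs are pinched between the pads and the tips rest on the flange. Next I'll lift.

Call:
play_rows --xyz '[[0, 0, 0], [0, 0, -3], [0, 0, -10], [0, 0, -25], [0, 0, -45], [0, 0, -65], [0, 0, -85], [0, 0, -100], [0, 0, -107], [0, 0, -107]]' --rot '[[0, 0, 0], [0, 0, 0], [0, 0, 0], [0, 0, 0], [0, 0, 0], [0, 0, 0], [0, 0, 0], [0, 0, 0], [0, 0, 0], [0, 0, 0]]' --grip '[0.3, 0.3, 0.3, 0.3, 0.3, 0.3, 0.3, 0.3, 0.3, 0.3]'

```text
time_s: 9.9
eef_pos: [0.4425, 0.0066, 0.1137]
eef_rot: [0.0, 0.075, 0.997, -0.0]
wrist_force: [0.1, -0.5, -0.2]
opening: 0.362
grasp_force: 59.9
```

```bash
cat > cap.py <<'E'
from h import *
from scipy.optimize import least_squares
np.set_printoptions(precision=4,suppress=True)
c=shot('wrist'); T,o=pose(); print(o['time_s'],o['eef_pos'],o['wrist_force'],o['torque'],o['opening'],o['grasp_force'])
print(T[:3,:3])
P=cloud(c); Q=(P-T[:3,3])@T[:3,:3]
hsv=cv2.cvtColor(c['color'],cv2.COLOR_RGB2HSV)
# flange top: dark points near tool z about -9 mm
m=(np.hypot(Q[...,0],Q[...,1])<.036)&(abs(Q[...,2]+.0085)<.006)&(hsv[...,2]<90)&(hsv[...,1]<120)
q=Q[m]; A=np.c_[q[:,:2],np.ones(len(q))]; f=np.linalg.lstsq(A,q[:,2],rcond=None)[0]
for _ in range(3):
    r=q[:,2]-A@f; k=abs(r)<2*np.std(r); f=np.linalg.lstsq(A[k],q[k,2],rcond=None)[0]
print('flange plane tool: slope x,y, z0',f,m.sum(),k.sum(),'rms',np.std(q[k,2]-A[k]@f))
# flange edge: far/near extents of the dark disc in tool x
M=np.zeros(m.shape,np.uint8); M[m]=1; M=cv2.morphologyEx(M,cv2.MORPH_CLOSE,np.ones((5,5),np.uint8))
cn=max(cv2.findContours(M,cv2.RETR_EXTERNAL,cv2.CHAIN_APPROX_NONE)[0],key=cv2.contourArea).reshape(-1,2)
C=(onplane(c,cn,T[2,3]-f[2])-T[:3,3])@T[:3,:3]; rr=np.hypot(C[:,0],C[:,1]); e=C[(rr>.0265)&(abs(C[:,1])<.02)]
g=least_squares(lambda p:np.hypot(e[:,0]-p[0],e[:,1]-p[1])-p[2],[0,0,.031],loss='soft_l1',f_scale=.0007).x
print('edge circle tool',g,len(e),'x range',C[:,0].min(),C[:,0].max(),'n +x',(e[:,0]>0).sum())
# white dot in the middle
w=(np.hypot(Q[...,0],Q[...,1])<.008)&(hsv[...,1]<60)&(hsv[...,2]>110)
if w.sum():
    v,u=np.nonzero(w); d=onplane(c,[[u.mean(),v.mean()]],T[2,3]-np.median(Q[w][:,2]))[0]; print('dot tool',(d-T[:3,3])@T[:3,:3],w.sum())
mm=((hsv[...,0]>3)&(hsv[...,0]<20)&(hsv[...,1]>150)&(hsv[...,2]>100)).astype(np.uint8)
k,l,s,ce=cv2.connectedComponentsWithStats(mm)
for i in range(1,k):
    if s[i,4]>100: print('tab',ce[i],s[i],np.nanpercentile(Q[l==i],[5,50,95],axis=0).tolist())
E
python3 cap.py
```

```text
9.95 [0.4421 0.0067 0.1132] [-0.6924  0.5442 -1.1538] [ 0.045  -0.0219  0.0004] 0.361189850781457 59.86682832241058
[[-0.9886  0.1502 -0.0003]
 [ 0.1502  0.9886  0.0001]
 [ 0.0003  0.     -1.    ]]
flange plane tool: slope x,y, z0 [-0.0022 -0.0007 -0.0084] 8151 7696 rms 0.0005893063326749611
edge circle tool [-0.0009  0.0004  0.0294] 195 x range -0.030347128602016243 0.02860219974693241 n +x 96
dot tool [-0.0258  0.0001  0.1135] 462
tab [252.4337 282.1424] [246 255  13  53 618] [[-0.009885385604473714, -0.015018280028241423, -0.025440620534164564], [0.0003847562397122613, -0.012773255239506735, -0.024095370025644193], [0.006831056196449177, -0.010928825926596554, -0.013982587178533073]]
tab [317.2202 284.8611] [312 258  12  50 504] [[-0.009662194374237765, 0.011569889197648823, -0.025368884505109844], [-0.0003579108346606451, 0.013569996220415069, -0.02424196182361571], [0.006833986664288798, 0.015585617488190585, -0.021397005233478292]]
```

Call:
play_rows --xyz '[[1, 6, 0], [3, 20, 0], [6, 40, 0], [9, 60, 0], [12, 80, 0], [15, 100, 0], [18, 118, 0], [20, 129, 0], [20, 132, 0], [20, 132, 0]]' --rot '[[0, 0, 0], [0, 0, 0], [0, 0, 0], [0, 0, 0], [0, 0, 0], [0, 0, 0], [0, 0, 0], [0, 0, 0], [0, 0, 0], [0, 0, 0]]' --grip '[0.3, 0.3, 0.3, 0.3, 0.3, 0.3, 0.3, 0.3, 0.3, 0.3]'

```text
time_s: 11.2
eef_pos: [0.4423, 0.1402, 0.1133]
eef_rot: [-0.0, 0.075, 0.997, -0.0]
wrist_force: [0.2, 1.0, 0.5]
opening: 0.359
grasp_force: 59.9
```

```bash
cat > rim.py <<'E'
from h import *
from scipy.optimize import least_squares
np.set_printoptions(precision=4,suppress=True)
def circ(e,r=None):
    if r: return least_squares(lambda p:np.hypot(e[:,0]-p[0],e[:,1]-p[1])-r,[0,0],loss='soft_l1',f_scale=.0005).x
    return least_squares(lambda p:np.hypot(e[:,0]-p[0],e[:,1]-p[1])-p[2],[0,0,.033],loss='soft_l1',f_scale=.0005).x
import sys
for n in ('wrist','scene','side'):
    c=shot(n); T,o=pose(); P=cloud(c); Q=(P-T[:3,3])@T[:3,:3]; zz=P[...,2]
    r=np.hypot(Q[...,0],Q[...,1])
    m=(r<.039)&(zz>.082)&(zz<.093)
    q=Q[m]; print(n,o['time_s'],'rim pts',m.sum(),'z',np.percentile(zz[m],[10,50,90]))
    # outermost rim points per angle bin
    a=np.degrees(np.arctan2(q[:,1],q[:,0]))//6; e=np.array([q[a==b][np.hypot(*q[a==b][:,:2].T).argmax()] for b in np.unique(a) if (a==b).sum()>3])
    print(len(e),circ(e),circ(e,.034),'angles',np.unique(a)[[0,-1]]*6, len(np.unique(a)))
E
python3 rim.py; python3 cap.py
```

```text
wrist 11.25 rim pts 2346 z [0.0862 0.0873 0.0881]
30 [-0.0009  0.0021  0.0336] [-0.0013  0.002 ] angles [-90.  90.] 31
scene 11.3 rim pts 294 z [0.084  0.0884 0.0901]
39 [-0.0002  0.0027  0.0334] [-0.0007  0.0031] angles [-168.   72.] 41
side 11.35 rim pts 293 z [0.0846 0.0876 0.0894]
34 [0.0015 0.0045 0.0333] [0.001  0.0039] angles [-60. 150.] 36
11.4 [0.4424 0.1397 0.1134] [-0.6918  0.207  -0.4256] [-0.0109  0.0086 -0.0393] 0.3596066044494021 59.8667174577713
[[-0.9885  0.151   0.    ]
 [ 0.151   0.9885 -0.0001]
 [-0.     -0.0001 -1.    ]]
flange plane tool: slope x,y, z0 [-0.002  -0.0002 -0.0078] 8368 7900 rms 0.0006031080826296689
edge circle tool [-0.0002  0.0003  0.0296] 188 x range -0.029871611031776515 0.029496825003975193 n +x 93
dot tool [-0.0017  0.0004 -0.0115] 202
tab [252.4553 282.0431] [246 255  13  54 626] [[-0.009111858396740091, -0.015029597482107582, -0.02477115616420492], [0.0009206008361288269, -0.012757772031872379, -0.02350307273137983], [0.007253468246191461, -0.010912117128978544, -0.012758547145661304]]
tab [317.1519 283.5796] [311 256  13  53 540] [[-0.009344125357539836, 0.011571423360520219, -0.02474158206288766], [0.0005392889628385825, 0.013619731606649851, -0.023652977720807874], [0.007373153427756142, 0.015611870740008499, -0.01720397110625863]]
```

```bash
cat > rel.py <<'E'
from h import *
from rim import circ
for n in ('wrist','scene','side'):
    c=shot(n); T,o=pose(); P=cloud(c); Q=(P-T[:3,3])@T[:3,:3]; r=np.hypot(Q[...,0],Q[...,1]); hsv=cv2.cvtColor(c['color'],cv2.COLOR_RGB2HSV)
    out=[]
    for lo,hi,R in ((-.0105,-.0055,.031),(.0235,.0285,.034)):
        m=(r<R+.006)&(Q[...,2]>lo)&(Q[...,2]<hi); q=Q[m]
        a=np.degrees(np.arctan2(q[:,1],q[:,0]))//6
        e=np.array([q[a==b][np.hypot(*q[a==b][:,:2].T).argsort()[-2]] for b in np.unique(a) if (a==b).sum()>3])
        e=e[abs(np.hypot(e[:,0],e[:,1])-R)<.0045]
        out.append(circ(e,R)); print(n,R,len(e),circ(e),out[-1])
    print(' rel',out[1]-out[0])
E
python3 rel.py | grep -v pts | tail -9
```

```text
wrist 0.031 44 [-0.0013  0.0003  0.0304] [-0.0017  0.0003]
wrist 0.034 30 [-0.0008  0.0021  0.0335] [-0.0014  0.0021]
 rel [0.0002 0.0018]
scene 0.031 32 [-0.0004 -0.0002  0.0281] [-0.0029  0.0021]
scene 0.034 28 [-0.0003  0.0022  0.0322] [-0.002   0.0036]
 rel [0.0009 0.0016]
side 0.031 29 [0.0009 0.0022 0.0289] [-0.0016  0.0012]
side 0.034 32 [0.0013 0.004  0.0325] [0.0001 0.0027]
 rel [0.0016 0.0015]
```

Call:
play_rows --xyz '[[0.3, 1, 0], [0.3, 1.7, 0], [0.3, 1.7, 4], [0.3, 1.7, 8], [0.3, 1.7, 12], [0.3, 1.7, 14], [0.3, 1.7, 16], [0.3, 1.7, 17], [0.3, 1.7, 18], [0.3, 1.7, 19]]' --rot '[[0, 0, 0], [0, 0, 0], [0, 0, 0], [0, 0, 0], [0, 0, 0], [0, 0, 0], [0, 0, 0], [0, 0, 0], [0, 0, 0], [0, 0, 0]]' --grip '[0.3, 0.3, 0.3, 0.3, 0.3, 0.3, 0.3, 0.3, 0.3, 0.3]'

```text
time_s: 12.95
eef_pos: [0.4424, 0.1419, 0.0944]
eef_rot: [0.0, 0.075, 0.997, -0.0]
wrist_force: [0.5, -0.3, -0.6]
opening: 0.364
grasp_force: 59.9
```

```bash
python3 - <<'E'
from h import *
T,o=pose(); print(o['time_s'],o['eef_pos'],o['wrist_force'],o['torque'])
E
python3 rel.py | grep -v pts | grep -A3 wrist|tail -3
```

```text
12.95 [0.44238584 0.14191346 0.09442624] [ 0.47244346 -0.34120028 -0.62943308] [-0.01913671 -0.01054452 -0.0571784 ]
 rel [ 0.0013 -0.0001]
scene 0.031 28 [-0.0011  0.0008  0.029 ] [-0.0033  0.0017]
scene 0.034 5 [-0.0025  0.0021  0.0355] [-0.0012  0.0009]
```

Call:
play_rows --xyz '[[0, 0, 0.5], [0, 0, 1], [0, 0, 1.5], [0, 0, 2], [0, 0, 2.5], [0, 0, 3], [0, 0, 3.5], [0, 0, 4], [0, 0, 4.5], [0, 0, 5]]' --rot '[[0, 0, 0], [0, 0, 0], [0, 0, 0], [0, 0, 0], [0, 0, 0], [0, 0, 0], [0, 0, 0], [0, 0, 0], [0, 0, 0], [0, 0, 0]]' --grip '[0.3, 0.3, 0.3, 0.3, 0.3, 0.3, 0.3, 0.3, 0.3, 0.3]'

```text
time_s: 14.5
eef_pos: [0.4423, 0.1419, 0.0894]
eef_rot: [0.0, 0.075, 0.997, 0.0]
wrist_force: [0.0, 0.5, -0.8]
opening: 0.357
grasp_force: 59.9
```

Call:
play_rows --xyz '[[0, 0, 0.5], [0, 0, 1], [0, 0, 1.5], [0, 0, 2], [0, 0, 2.4], [0, 0, 2.8], [0, 0, 3.2], [0, 0, 3.6], [0, 0, 4], [0, 0, 4]]' --rot '[[0, 0, 0], [0, 0, 0], [0, 0, 0], [0, 0, 0], [0, 0, 0], [0, 0, 0], [0, 0, 0], [0, 0, 0], [0, 0, 0], [0, 0, 0]]' --grip '[0.3, 0.3, 0.3, 0.3, 0.3, 0.3, 0.3, 0.3, 0.3, 0.3]'

```text
time_s: 15.75
eef_pos: [0.4424, 0.1419, 0.0855]
eef_rot: [0.0, 0.075, 0.997, -0.0]
wrist_force: [-1.4, -0.4, 3.7]
opening: 0.356
grasp_force: 60.7
```

```bash
cat > f.py <<'E'
from h import *
np.set_printoptions(precision=4,suppress=True)
F=[]
for i in range(3): c=shot('wrist'); T,o=pose(); F.append([*o['wrist_force'],*o['torque']])
print(o['time_s'],o['eef_pos'],np.mean(F,0))
E
python3 f.py
```

```text
15.9 [0.4424 0.1419 0.0855] [-1.2835 -0.5418  3.6446 -0.0542  0.2326 -0.0054]
```

Call:
play_rows --xyz '[[0, 0, 0.4], [0, 0, 0.8], [0, 0, 1.2], [0, 0, 1.6], [0, 0, 1.9], [0, 0, 2.2], [0, 0, 2.5], [0, 0, 2.8], [0, 0, 2.8], [0, 0, 2.8]]' --rot '[[0, 0, 0], [0, 0, 0], [0, 0, 0], [0, 0, 0], [0, 0, 0], [0, 0, 0], [0, 0, 0], [0, 0, 0], [0, 0, 0], [0, 0, 0]]' --grip '[0.3, 0.3, 0.3, 0.3, 0.3, 0.3, 0.3, 0.3, 0.3, 0.3]'

```text
time_s: 17.15
eef_pos: [0.4425, 0.1419, 0.0829]
eef_rot: [0.0, 0.075, 0.997, -0.0]
wrist_force: [-2.4, -1.0, 7.9]
opening: 0.357
grasp_force: 61.5
```

```bash
python3 f.py
```

```text
17.3 [0.4425 0.1419 0.0829] [-2.4217 -0.5091  7.2672 -0.0907  0.4924 -0.0013]
```

Call:
play_rows --xyz '[[0, 0, 0.1], [0, 0, 0.2], [0, 0, 0.3], [0, 0, 0.4], [0, 0, 0.5], [0, 0, 0.6], [0, 0, 0.7], [0, 0, 0.8], [0, 0, 0.9], [0, 0, 0.9]]' --rot '[[0, 0, 0], [0, 0, 0], [0, 0, 0], [0, 0, 0], [0, 0, 0], [0, 0, 0], [0, 0, 0], [0, 0, 0], [0, 0, 0], [0, 0, 0]]' --grip '[0.3, 0.3, 0.3, 0.3, 0.3, 0.3, 0.3, 0.3, 0.3, 0.3]'

```text
time_s: 18.55
eef_pos: [0.4425, 0.1419, 0.0824]
eef_rot: [0.0, 0.075, 0.997, -0.0]
wrist_force: [-5.0, -1.3, 11.7]
opening: 0.364
grasp_force: 62.5
```

```bash
python3 f.py
```

```text
18.7 [0.4425 0.1419 0.0824] [-4.7091 -0.448  11.7299 -0.1318  0.7661  0.0028]
```

The seal rate matched the stated values, and then the force stepped up at about 11.7 N, so the flange is on the rim. Next I'll let the tabs go while holding down, offsetting the way the fingertips recede as they open.

Call:
play_rows --xyz '[[0, 0, 0.1], [0, 0, 0.4], [0, 0, 0.7], [0, 0, 1.0], [0, 0, 1.3], [0, 0, 1.4], [0, 0, 1.4], [0, 0, 1.2], [0, 0, 1.0], [0, 0, 1.0]]' --rot '[[0, 0, 0], [0, 0, 0], [0, 0, 0], [0, 0, 0], [0, 0, 0], [0, 0, 0], [0, 0, 0], [0, 0, 0], [0, 0, 0], [0, 0, 0]]' --grip '[0.38, 0.41, 0.44, 0.47, 0.5, 0.53, 0.56, 0.58, 0.6, 0.6]'

```text
time_s: 19.95
eef_pos: [0.4423, 0.1419, 0.0807]
eef_rot: [-0.0, 0.075, 0.997, -0.0]
wrist_force: [0.3, 0.2, 0.7]
opening: 0.601
grasp_force: 0.0
```

```bash
python3 f.py; python3 cap.py | tail -4
```

```text
20.1 [0.4423 0.1419 0.0807] [-0.2991  0.0512 -0.1777 -0.0082 -0.0265 -0.0065]
edge circle tool [0.0023 0.0003 0.0318] 198 x range -0.02996775119058548 0.03432085091233749 n +x 99
dot tool [-0.0016  0.0004 -0.0155] 215
tab [238.172 285.677] [228 258  20  56 907] [[-0.009007971241951716, -0.0211985648733381, -0.028561641578376304], [0.0008707581351188088, -0.01818362729572695, -0.02725194435532782], [0.007293890722028303, -0.015700147262407364, -0.015563083226118098]]
tab [331.5736 285.7092] [323 258  19  56 870] [[-0.009083059668574528, 0.016370631439554976, -0.028516589173429058], [0.0009814020114755672, 0.018984477078951935, -0.027239409799558967], [0.0073737342891083595, 0.022016248171588104, -0.014665406227891725]]
```

Call:
play_rows --xyz '[[0, 0, -2], [0, 0, -6], [0, 0, -12], [0, 0, -20], [0, 0, -32], [0, 0, -45], [0, 0, -60], [0, 0, -75], [0, 0, -85], [0, 0, -90]]' --rot '[[0, 0, 0], [0, 0, 0], [0, 0, 0], [0, 0, 0], [0, 0, 0], [0, 0, 0], [0, 0, 0], [0, 0, 0], [0, 0, 0], [0, 0, 0]]' --grip '[0.62, 0.64, 0.65, 0.65, 0.65, 0.65, 0.65, 0.65, 0.65, 0.65]'

```text
time_s: 21.4
eef_pos: [0.4426, 0.1419, 0.1715]
eef_rot: [0.0, 0.075, 0.997, 0.0]
wrist_force: [-0.0, -0.2, 0.3]
opening: 0.649
grasp_force: 0.0
```

Run:
```python
from h import *
np.set_printoptions(precision=4,suppress=True)
c=shot('wrist'); T,o=pose(); print(o['time_s'],o['eef_pos'],o['wrist_force'])
P=cloud(c); hsv=cv2.cvtColor(c['color'],cv2.COLOR_RGB2HSV)
C=np.array([.4429,.1421]); r=np.hypot(P[...,0]-C[0],P[...,1]-C[1])
def plane(m,n):
    q=P[m]; A=np.c_[q[:,:2]-C,np.ones(len(q))]; k=np.ones(len(q),bool)
    for _ in range(4):
        f=np.linalg.lstsq(A[k],q[k,2],rcond=None)[0]; e=q[:,2]-A@f; k=abs(e)<2*np.std(e[k])
    print(n,k.sum(),'slope deg',np.degrees(f[:2]),'z',f[2],'median',np.median(q[k,2]))
d=(hsv[...,2]<90)&(hsv[...,1]<120)
plane((r<.028)&d&(P[...,2]>.085)&(P[...,2]<.099),'flange'); plane((r>.0318)&(r<.0335)&(P[...,2]>.083)&(P[...,2]<.0915),'rim')
mm=((hsv[...,0]>3)&(hsv[...,0]<20)&(hsv[...,1]>150)&(hsv[...,2]>100)).astype(np.uint8)
k,l,s,ce=cv2.connectedComponentsWithStats(mm); t=[]
for i in range(1,k):
    if s[i,4]>60: z=np.nanpercentile(P[l==i][:,2],85); t.append(onplane(c,ce[i],z)[0]); print('tab',ce[i],s[i],t[-1])
print(np.linalg.norm(t[0]-t[1]),(t[0]+t[1])/2)
```

```text
21.45 [0.4427 0.1419 0.1717] [-0.3595 -0.2299  0.1077]
flange 3641 slope deg [-0.0446 -0.0572] z 0.09252176959926264 median 0.09251517944158197
rim 381 slope deg [ 0.2324 -0.0166] z 0.08740297984213875 median 0.08737774110024232
tab [255.1735 220.7857] [250 207  11  29 294] [0.4403 0.1237 0.1091]
tab [314.1621 220.8724] [309 207  11  28 290] [0.446  0.1607 0.1091]
0.037482494135030776 [0.4431 0.1422 0.1091]
```

```bash
python3 -c "
from bench import ctrl; print(ctrl.hand_in())"
```

```text
the job is handed in; nothing more can be done
None
```

The cap is on the lens, level to about 0.1°, with both tabs sprung out and its flange 2 mm above the rim, as expected after release. My last press reading was about 12 N, the arm is clear and nowhere near the dish, jar or marker, and I handed the job in at about 21.5 s.

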